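Put the steel rolling pin home in its cradle

ROBOT

A 7-joint arm with a two-finger parallel gripper is mounted at the origin on the work surface. World frame = base frame: x ahead of the robot, y to its left, z up, the work surface at z = 0. Lengths are in m, angles in rad, forces in N, time in s.
With the tool pointing down it reaches from about 0.425 to 0.875 m from the base axis. Payload 8.4 kg.
Tool frame: the origin (TCP) lies at the very end of the fingers, on their centre line; the grasp point (between the pads) lies 19 mm behind it; z points along the fingers, y is the line along which they close (so a half turn about z gives the same grasp; the last joint's range is limited). The gripper opens to 85 mm and grips with 20 to 120 N. Pads are 22 mm wide; open, the fingers measure 114 mm over their backs; the gripper's body (76 mm by 85 mm) begins 54 mm behind the grasp point. The pads swing forward as they close: fully open they stand 13 mm farther back than shut.
Start: joints at [-1.389, 0.333, 0.04, 1.465, -0.013, 1.343, -0.059], TCP at [0.18, 0.625, 0.231] pointing down, gripper open.
Joint ranges: [-2.58, 2.58], [-0.38, 2.09], [-1.3, 1.39], [0.25, 2.4], [-1.5, 4.64], [0.08, 2.09], [-2.65, 2.65]. Speed limits (rad/s): [2.22, 2.22, 2.79, 2.79, 3.14, 3.14, 3.14].

INTERFACE

Orientations are given as a rotation vector (axis times angle).
In Python, from rig import env gives the robot as it stands. Calls block until the motion is done:
- env.reach(position, orientation): joint-space move of the TCP to a pose.
- env.movel(position, orientation=None, vel=0.15): straight line of the TCP; orientation=None keeps the orientation; vel is the mean speed in m/s.
- env.move_joints(angles): joint-space move.
- env.move_gripper(opening, f_grip=None): finger opening in m; f_grip is the grip in N (None keeps the last); returns when the fingers have stopped.
- env.hold(seconds).
- env.solve_ik(position, orientation): joint angles nearest the present ones, or None.
- env.get_obs(): the state.
- env.camera(name): name is "side" or "top"; returns the picture (384x512x3 uint8, blue, green, red); there is no depth.
- env.get_calibration(name): a dict with "mtx" (3x3 intrinsics, pixels), "pose" (4x4, takes a point from camera to world coordinates). Camera axes: x right, y down, z forward; pixel columns grow to the right and rows downward; lengths in m; the calibration is good to about 2 mm. A picture is of the moment at which its call begins. get_calibration takes no time and is no camera call.
A pose or a line that the arm cannot do raises env.PlanningError and nothing moves.
- env.close_job(): hands the job in; it is judged then, once.
The state is a dict: "time": time; "joints": joint angles; "joint_vel": joint speeds; "joint_torque": joint torques, N m; "eef_pos": TCP position; "tool_rot": TCP orientation; "ft_force": force on the tool from outside, world axes, zero at the start; "torque": the same for the moment, N m; "finger_gap": finger opening in m; "gripper_force": force on a finger pad.
Only numpy, scipy, OpenCV 4.12 (cv2) and the standard library are available. Lean on these libraries where they do the work, as an engineer would, in place of code of your own. Each camera call takes 0.05 s, during which the arm holds its last target. There are 200 camera calls.

TASK

Take the steel rolling pin off the drying stand, lay it gently in the V-groove of the wooden cradle about 6 cm short of the end stop, and let go. Then push it slowly along the groove until you feel it come fully home on the stop's buffer, which is screwed out differently each time, keep a light pressure on it there for a second, and draw back. The stop is only lightly glued, so lean on it no harder than a fingertip would, and leave the mill, the mug and the jar where they stand.

Things in the scene. Friction and masses are not known exactly. Their poses are not given: they have to be found in the camera images.
- pin: loose one-piece rolling pin of plain steel tube with closed flat ends: cylinder of 40 mm diameter, 220 mm long, no handles, 0.28 to 0.42 kg. Origin at its centre, its own y axis along its length; it may turn about that axis. At the start it lies level on the drying stand, up to 20 mm off its middle lengthwise, axis 42 mm above the counter.
- stand: fixed steel drying stand, base 66 x 160 mm and 8 mm thick; two small V-saddles (each 14 mm long, up to 30 mm high) stand at 65 mm either side of its middle. Origin at the centre of its underside, y axis along the resting pin, z up. The pin can be gripped across its middle, between the saddles.
- cradle: fixed pale wooden cradle, base 76 x 345 mm, 90 degree V-groove along its y axis. Origin: centre of its underside, z up. V bottom 25 mm above the counter, wall tops 41 mm up and 16 mm either side; the lying pin's axis is 53 mm up. Groove from y -170 mm (open end) to the stop face at y +150 mm. Sliding the pin in it takes about 2 to 5 N, differing from day to day.
- stop: wooden stop across the groove's +y end: 70 mm wide, top 80 mm up. Origin mid-face (pin side), 10 mm above the counter; axes as the cradle's. At its middle, 43 mm above the origin, a rigid 26 mm round black buffer stands out 2 to 20 mm to the pin: not measured, found by feel. So the pin's centre ends 112 to 130 mm before the face. Over 10 N breaks it; 4 N above sliding friction seats the pin.
- mill: bystander: dark wooden pepper mill, 54 mm wide, 168 mm tall, origin at the centre of its underside
- mug: bystander: white mug, 82 mm wide, 92 mm tall, origin at the centre of its underside
- jar: bystander: amber glass jar with a steel lid, 68 mm wide, 110 mm tall, origin at the centre of its underside
Not all that is in view belongs to the job. Of the things that look like the pin, the middle-sized one is meant.

How it is judged:
By the outcome, as a careful person would: the job done as asked, in the order asked, and still so for the second after the job is handed in, with the robot touching nothing.
It also fails if it takes over 72 s, if anything falls off the work surface, if the arm or the gripper's body presses on something with over 40 N, if the wrist force passes 120 N, or if a joint passes its speed limit or range.

## Working session

There is one attempt and no reset: what is moved stays moved. The work goes in short steps, each a Python script; the robot and the scene stay as the last script left them, time stands still between calls to the robot, and variables do not carry over. Pictures are saved under pics/ and viewed, at most 10 in all, crops included, and the job is handed in when it is done.

```bash
mkdir -p pics; ls; python3 - <<'E'
from rig import env
import cv2,numpy as np
for n in("top","side"):
    cv2.imwrite(f"pics/{n}0.png",env.camera(n)); c=env.get_calibration(n); print(n,c["mtx"].tolist(),np.round(c["pose"],4).tolist())
o=env.get_obs(); print({k:np.round(v,3).tolist() for k,v in o.items()})
E
```

```text
pics
top [[421.38466907682096, 0.0, 259.36881428345896], [0.0, 421.38466907682096, 195.90242547919868], [0.0, 0.0, 1.0]] [[-0.0052, -0.9978, 0.0665, 0.4031], [-1.0, 0.0056, 0.0051, 0.003], [-0.0054, -0.0665, -0.9978, 1.2034], [0.0, 0.0, 0.0, 1.0]]
side [[427.4437858448629, 0.0, 256.62161082143655], [0.0, 427.4437858448629, 189.42676228160235], [0.0, 0.0, 1.0]] [[-0.9382, -0.2267, 0.2615, 0.1166], [-0.3458, 0.5821, -0.7359, 1.0607], [0.0146, -0.7809, -0.6245, 0.9653], [0.0, 0.0, 0.0, 1.0]]
{'time': 0.1, 'joints': [-1.389, 0.334, 0.04, 1.466, -0.013, 1.343, -0.059], 'joint_vel': [0.001, -0.002, -0.0, -0.002, 0.003, 0.0, 0.001], 'joint_torque': [0.004, -66.002, 1.37, -40.647, 0.017, 0.009, -0.0], 'eef_pos': [0.18, 0.624, 0.23], 'tool_rot': [-0.44, -3.111, 0.002], 'ft_force': [-0.09, -0.644, 0.096], 'torque': [0.011, -0.009, -0.0], 'gripper_force': 0.0, 'finger_gap': 0.086}
```

View pics/top0.png

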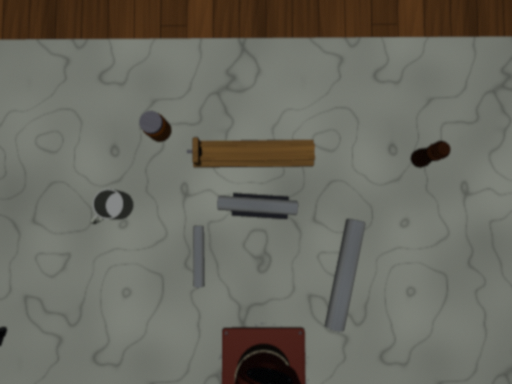

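View pics/side0.png

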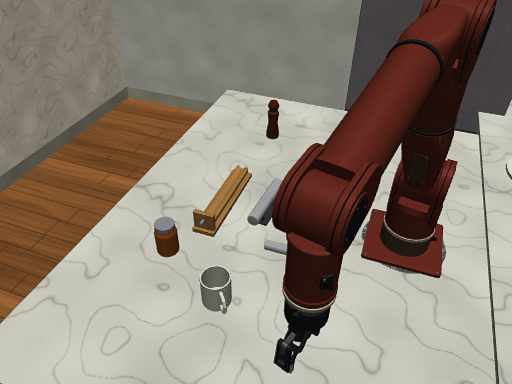

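The top view shows three grey bars. The small one is at (198,256), the middle-sized one is at (258,206) on the dark stand, and the long one is at (346,275). The middle one on the stand is the pin. The cradle is at (255,153) with its stop at the left (+y) end, about (197,152). The mug is at (113,205), the jar at (155,125) and the mill at (430,154).

```bash
cat > h.py <<'E'
import numpy as np,cv2
from rig import env
def ray(n,uv,z):
    c=env.get_calibration(n);P=np.array(c["pose"]);d=P[:3,:3]@np.linalg.inv(c["mtx"])@[uv[0],uv[1],1.]
    return P[:3,3]+d*(z-P[2,3])/d[2]
def rect(mask):
    cs,_=cv2.findContours(mask.astype(np.uint8),cv2.RETR_EXTERNAL,cv2.CHAIN_APPROX_NONE)
    c=max(cs,key=cv2.contourArea); b=cv2.boxPoints(cv2.minAreaRect(c))
    if np.linalg.norm(b[0]-b[1])<np.linalg.norm(b[1]-b[2]): b=np.roll(b,1,0)
    e=np.array([(b[0]+b[3])/2,(b[1]+b[2])/2]); w=np.linalg.norm(b[0]-b[3])
    return e[np.argsort(e[:,0])],w   # left(+y) end first
E
python3 - <<'E'
from h import *
im=cv2.imread("pics/top0.png");hsv=cv2.cvtColor(im,cv2.COLOR_BGR2HSV)
print("pin",im[206,258],hsv[206,258],"counter",hsv[235,300],"wood",hsv[146,255],hsv[160,255],hsv[153,255],"stop",hsv[152,197],"base",hsv[214,260])
crop=cv2.resize(im[125:235,180:330],None,fx=5,fy=5,interpolation=cv2.INTER_CUBIC);cv2.imwrite("pics/crop1.png",crop)
s=np.zeros(im.shape[:2],bool);s[185:230,205:310]=1
H,S,V=[a.astype(int) for a in cv2.split(hsv)]
m=s&(S>25)&(V>70)&(H>95); e,w=rect(m); print("pin px",e,w)
p=[ray("top",q,.042) for q in e];print("pin",p,np.linalg.norm(p[0]-p[1]),sum(p)/2)
s=np.zeros(im.shape[:2],bool);s[125:185,180:330]=1
m=s&(H<25)&(S>90); e,w=rect(m); print("cr px",e,w)
for z in(0.,.041):p=[ray("top",q,z) for q in e];print("cr",z,p,np.linalg.norm(p[0]-p[1]))
E
```

```text
pin [95 92 88] [103  19  95] counter [ 43  17 106] wood [ 17 164  92] [ 17 161  81] [ 17 160  89] stop [ 17 154  68] base [110  51  30]Traceback (most recent call last):
  File "<stdin>", line 7, in <module>
  File "h.py", line 8, in rect
    c=max(cs,key=cv2.contourArea); b=cv2.boxPoints(cv2.minAreaRect(c))
ValueError: max() iterable argument is empty
```

View pics/crop1.png

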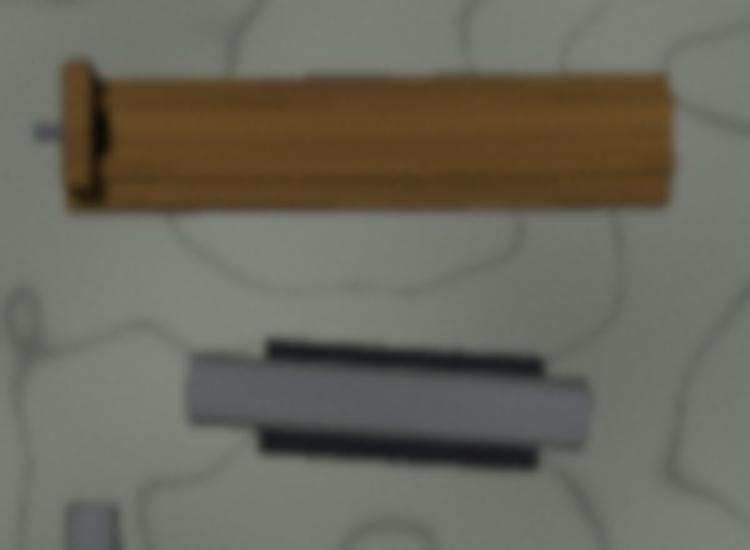

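The crop confirms it: the pin is the middle grey bar (crop 190–590, 400) on the dark stand. The cradle runs from crop x 65 to 672, with the stop and black buffer at its left end.

```bash
python3 - <<'E'
from h import *
im=cv2.imread("pics/top0.png");hsv=cv2.cvtColor(im,cv2.COLOR_BGR2HSV)
H,S,V=[a.astype(int) for a in cv2.split(cv2.cvtColor(im,cv2.COLOR_BGR2HSV))]
s=np.zeros(im.shape[:2],bool);s[185:230,205:310]=1
m=s&(V>60)&(H>85)&(S>10); e,w=rect(m); print("pin px",e,w,m.sum())
for z in(.042,.062):
    p=[ray("top",q,z) for q in e];d=p[0]-p[1];print("pin",z,np.round(p,4).tolist(),np.linalg.norm(d),sum(p)/2,np.degrees(np.arctan2(-d[0],d[1])))
s=np.zeros(im.shape[:2],bool);s[125:185,180:330]=1
m=s&(H<25)&(S>90)
m=cv2.morphologyEx(m.astype(np.uint8),cv2.MORPH_CLOSE,np.ones((5,5)))
cols=np.arange(208,310); lo=[];up=[]
for c in cols: r=np.where(m[:,c])[0]; up.append(r.min()-.5);lo.append(r.max()+.5)
for nme,r,z in(("lo",lo,0),("up",up,0),("up",up,.02)):
    k=np.polyfit(cols,r,1); P=[ray("top",(c,np.polyval(k,c)),z) for c in(208,309)];d=P[0]-P[1];print(nme,z,np.round(P,4).tolist(),np.degrees(np.arctan2(-d[0],d[1])))
for r in(145,150,155,160,164): 
    c=np.where(m[r])[0];print(r,c.min(),c.max(),ray("top",(c.max()+.5,r),0.0),ray("top",(c.min()-.5,r),.08))
for r in(145,150,153): print(V[r,188:212])
print("col 260",V[136:172,260],H[136:172,260])
E
```

```text
pin px [[217.91034 202.07587]
 [296.2     208.6    ]] 10.961998 706
pin 0.042 [[0.4641, 0.1235, 0.042], [0.4449, -0.0924, 0.042]] 0.2167206765095026 [0.45450097 0.01551625 0.042     ] -5.081037663147115
pin 0.062 [[0.463, 0.1214, 0.062], [0.4442, -0.0908, 0.062]] 0.21298872426682136 [0.45361593 0.01530066 0.062     ] -5.081037663147124
lo 0 [[0.5704, 0.1565, 0.0], [0.5706, -0.134, 0.0]] 0.04565866968193521
up 0 [[0.6437, 0.1567, 0.0], [0.6453, -0.135, 0.0]] 0.30393307263369645
up 0.02 [[0.6397, 0.1541, 0.02], [0.6412, -0.1327, 0.02]] 0.30393307263368297
145 193 314 [ 0.62954543 -0.15063878  0.        ] [0.61655412 0.18825339 0.08      ]
150 193 313 [ 0.61500944 -0.14755675  0.        ] [0.60294455 0.18818108 0.08      ]
155 193 313 [ 0.60047852 -0.14735645  0.        ] [0.58935666 0.18810889 0.08      ]
160 193 313 [ 0.5859707  -0.14715646  0.        ] [0.57579041 0.18803681 0.08      ]
164 194 313 [ 0.57438104 -0.1469967   0.        ] [0.56493674 0.18528906 0.08      ]
[117 116 115 106  96  91  92  92  88  75  50  40  55  74  86  89  89  90
  89  88  88  89  88  87]
[ 87  87  85  83  83  89  91  91  84  69  43  18  16  43  74  93  99 100
 101 101 101 100 101 101]
[100  99  97  91  85  84  84  85  82  69  42  19  17  37  66  85  90  93
  92  91  92  93  93  93]
col 260 [126 125 123 112  99  87  85  87  89  92  92  94  96  97  98  96  93  91
  90  90  91  92  93  88  80  79  82  86  88  87  86  98 117 123 125 125] [45 43 42 26 18 17 16 17 17 17 17 16 17 17 16 17 17 17 17 17 17 17 17 17
 17 17 17 17 17 17 17 25 40 38 40 45]
```

```bash
python3 - <<'E'
from h import *
im=cv2.imread("pics/side0.png")
cv2.imwrite("pics/crop2.png",cv2.resize(im[155:245,180:300],None,fx=6,fy=6,interpolation=cv2.INTER_CUBIC))
im=cv2.imread("pics/top0.png");V=cv2.cvtColor(im,cv2.COLOR_BGR2HSV)[...,2].astype(int)
# long edges of the stand base (dark) and of the pin
for nme,z in(("standup",.008),("standlo",0.)):
    cols=np.arange(237,285); r=[]
    for c in cols:
        q=np.where(V[185:230,c]<60)[0]+185; r.append(q.min()-.5 if nme=="standup" else q.max()+.5)
    k=np.polyfit(cols,r,1);P=[ray("top",(c,np.polyval(k,c)),z) for c in(237,284)];d=P[0]-P[1];print(nme,np.round(P,4).tolist(),np.degrees(np.arctan2(-d[0],d[1])))
for c in(240,260,280): print(c,V[188:224,c])
for c in(222,228,292): print(c,V[188:224,c])
for r in(145.5,151,153,160.5):print(r,ray("top",(260,r),.041),ray("top",(260,r),.025))
print("stopface",ray("top",(197.7,150),.08),"buffer", ray("top",(201,151),.053))
E
```

```text
standup [[0.4907, 0.0727, 0.008], [0.4822, -0.0609, 0.008]] -3.6323996448409996
standlo [[0.429, 0.0732, 0.0], [0.4186, -0.0608, 0.0]] -4.446011044202001
240 [130 130 129 124 104  72  42  31  38  55  75  87  93  95  95  96  96  96
  96  95  90  81  65  47  35  31  34  52  88 112 123 124 125 125 123 124]
260 [125 124 123 125 121 112  86  51  35  37  53  71  83  91  94  96  95  94
  95  95  92  91  85  71  53  37  30  32  44  72 101 116 120 120 121 120]
280 [114 114 112 112 113 111 103  81  51  36  35  46  64  80  90  96  99 100
  98  97  98  97  95  90  80  60  43  34  31  37  57  87 107 114 116 115]
222 [132 131 132 132 131 129 119 100  83  83  91  96  98  97  97  98  99  96
  94  89  80  82 103 122 127 129 128 127 124 121 117 115 117 121 123 123]
228 [131 132 132 132 129 126 119 105  90  83  88  93  96  97  97  97  97  97
  95  90  84  81  91 110 118 119 120 122 124 126 125 125 126 125 125 125]
292 [110 110 110 109 109 107 105 102 103 106 108 102  88  77  82  90  96  98
 100  99  98  98  98  96  92  84  85  97 107 108 105 100 100 103 107 110]
145.5 [0.62137502 0.00639472 0.041     ] [0.62437934 0.0064415  0.025     ]
151 [0.60590311 0.00647746 0.041     ] [0.60869447 0.00652537 0.025     ]
153 [0.60028368 0.00650751 0.041     ] [0.6029977  0.00655584 0.025     ]
160.5 [0.57924265 0.00662003 0.041     ] [0.58166706 0.0066699  0.025     ]
stopface [0.60285753 0.17416171 0.08      ] buffer [0.60481741 0.16915463 0.053     ]
```

View pics/crop2.png

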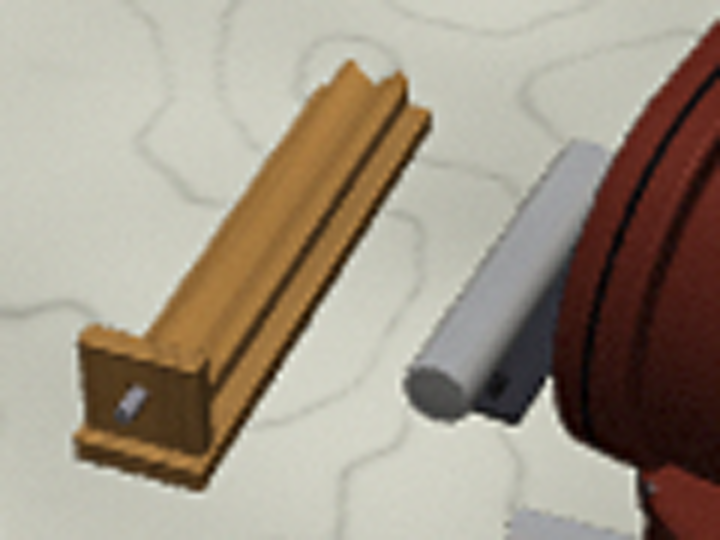

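The cradle has low slabs outside thin ridge walls. I'll therefore grip high, keeping the fingertips less than 10 mm below the pin axis so they clear the walls. Pin estimate: centre (0.455, 0.0155), yaw −3.9°. Cradle axis: x ≈ 0.605. Stop face: y ≈ 0.175.

```bash
cat >> h.py <<'E'
from scipy.spatial.transform import Rotation as Ro
def down(a,s=1):  # closing axis at world angle a (deg), pin axis perpendicular
    a=np.radians(a); y=s*np.array([np.cos(a),np.sin(a),0]); z=np.array([0,0,-1.]); return Ro.from_matrix(np.c_[np.cross(y,z),y,z]).as_rotvec()
def st(*ks):
    o=env.get_obs(); print(round(o["time"],2),np.round(o["eef_pos"],4),"F",np.round(o["ft_force"],2),"T",np.round(o["torque"],2),"gap",round(o["finger_gap"],4),"gf",round(o["gripper_force"],1)); return o
def F(n=5):  # mean wrist force
    f=[]
    for _ in range(n): env.hold(.02); f.append(env.get_obs()["ft_force"])
    return np.mean(f,0)
E
python3 - <<'E'
from h import *
for s in(1,-1):
    for p in([.455,.0155,.15],[.605,.0055,.15],[.605,-.14,.06]): print(s,np.round(env.solve_ik(p,down(-3.9,s)),2))
E
```

```text
1 [-0.92 -0.04  0.79  2.05  0.03  1.12 -0.22]
1 [-0.73  0.38  0.82  1.71 -0.3   1.18  0.1 ]
1 [-0.53  0.58  0.92  1.76 -0.52  1.07  0.5 ]Traceback (most recent call last):
  File "<stdin>", line 3, in <module>
    return _wrapfunc(a, 'round', decimals=decimals, out=out)
    return _wrapit(obj, method, *args, **kwds)
    result = getattr(arr, method)(*args, **kwds)
TypeError: unsupported operand type(s) for *: 'NoneType' and 'float'
```

```bash
python3 - <<'E'
from h import *
env.movel([.18,.625,.28],vel=.15)
env.reach([.455,.0155,.15],down(-3.9)); st()
env.movel([.455,.0155,.030],vel=.08); o=st()
cv2.imwrite("pics/top1.png",env.camera("top"))
env.move_gripper(.0,f_grip=25); st()
im=env.camera("side"); cv2.imwrite("pics/side1.png",cv2.resize(im[120:270,170:370],None,fx=4,fy=4,interpolation=cv2.INTER_CUBIC))
E
```

```text
2.99 [0.4554 0.0164 0.1502] F [ 0.06 -0.27 -0.21] T [ 0.   -0.01 -0.  ] gap 0.0854 gf 0.0
4.64 [0.4553 0.0156 0.0304] F [ 1.25 -0.03 -0.29] T [ 0.01  0.05 -0.05] gap 0.0854 gf 0.0
5.17 [0.4556 0.0155 0.0303] F [ 1.14 -0.08  2.  ] T [-0.05 -0.4  -0.06] gap 0.0392 gf 27.4
```

View pics/side1.png

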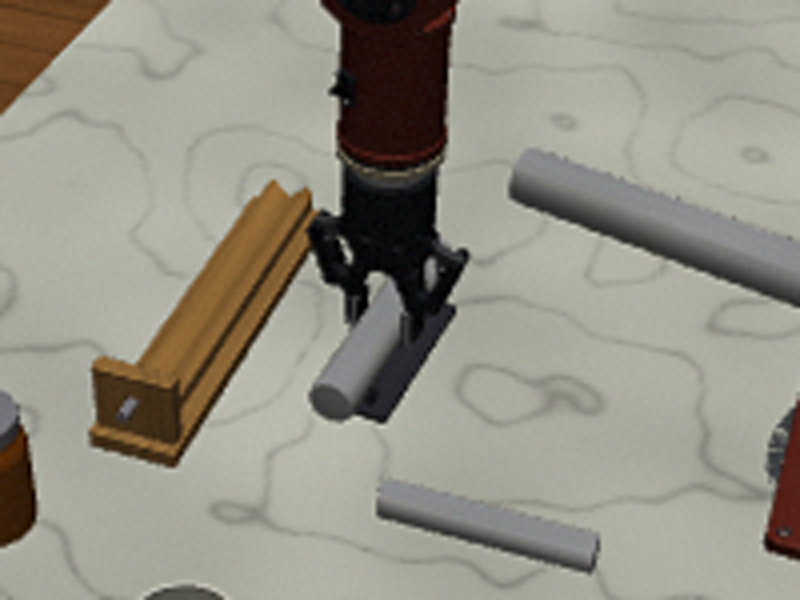

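The pin is gripped across its middle, between the saddles, with a gap of 39 mm. Next I lift it, carry it over and lower it by feel.

```bash
python3 - <<'E'
from h import *
env.move_gripper(0,f_grip=45)
env.movel([.455,.0155,.13],vel=.08); st()
env.movel([.605,.0055,.13],down(0),vel=.12)
env.movel([.605,.0055,.056],vel=.06); env.hold(.3); f0=F(); st(); print("f0",f0)
z=.056
while z>.039:
    z-=.001 if z<.0475 else .002
    env.movel([.605,.0055,z],vel=.02); f=F(3)-f0; print(round(z,4),np.round(f,2))
    if f[2]>2: break
st()
E
```

```text
6.84 [0.4546 0.0154 0.1295] F [-0.13  0.72 -3.68] T [ 0.    0.01 -0.06] gap 0.0387 gf 45.5
10.01 [0.605  0.0055 0.0561] F [-0.37  0.44 -3.74] T [ 0.01 -0.06  0.01] gap 0.0384 gf 45.5
f0 [ 0.27079563  0.31782206 -3.32241559]
0.054 [-0.36 -0.26 -0.25]
0.052 [-0.7  -0.61  0.01]
0.05 [-0.09  0.15  0.66]
0.048 [ 0.54 -0.32  0.06]
0.046 [-0.25 -0.19 -0.19]
0.045 [-0.37 -0.25 -0.12]
0.044 [-0.81 -0.1  -0.58]
0.043 [-0.12 -0.26 -0.15]
0.042 [ 0.12 -0.53  0.87]
0.041 [-3.77 -0.22 10.23]
13.01 [0.6052 0.0055 0.0419] F [-3.01  0.14  7.1 ] T [0.03 0.73 0.17] gap 0.0383 gf 46.4
```

```bash
python3 - <<'E'
from h import *
env.movel([.6047,.0055,.0417],vel=.02); print(F())
env.movel([.6044,.0055,.0415],vel=.02); print(F())
env.move_gripper(.06); st()
env.move_gripper(.085); st()
env.movel([.6044,.0055,.14],vel=.1)
env.reach([.6044,-.165,.16],down(0)); env.move_gripper(0,f_grip=30); print(env.solve_ik([.6044,-.14,.05],down(0))); st()
im=env.camera("top"); cv2.imwrite("pics/top2.png",cv2.resize(im[110:230,170:370],None,fx=4,fy=4,interpolation=cv2.INTER_CUBIC));cv2.imwrite("pics/top2f.png",im)
im=env.camera("side"); cv2.imwrite("pics/side2.png",cv2.resize(im[120:270,170:370],None,fx=4,fy=4,interpolation=cv2.INTER_CUBIC))
E
```

```text
[-0.36315029 -0.72900975  2.01858379]
[ 1.22424806 -0.17129868  4.62461063]
14.02 [0.604  0.0055 0.0412] F [-0.26 -0.38  0.33] T [-0.    0.02  0.05] gap 0.0601 gf 0.0
14.39 [0.6044 0.0055 0.0415] F [-0.97 -0.1  -0.74] T [ 0.01 -0.05 -0.03] gap 0.0849 gf 0.0
[-0.43669559  0.53307076  0.77160693  1.76108821 -0.42796493  1.02325955
  0.49383475]
17.02 [ 0.6044 -0.165   0.16  ] F [0.21 0.29 0.  ] T [ 0.07 -0.01 -0.02] gap -0.0002 gf 0.0
```

View pics/side2.png

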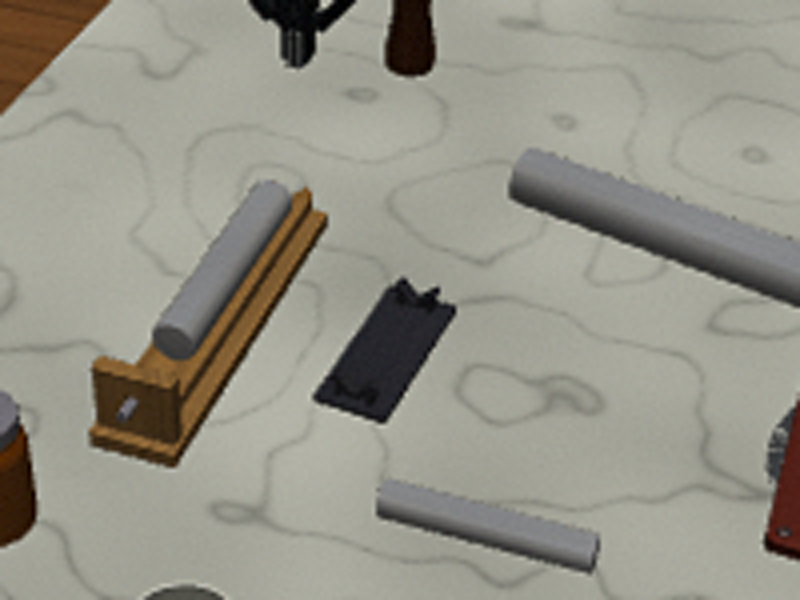

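View pics/top2.png

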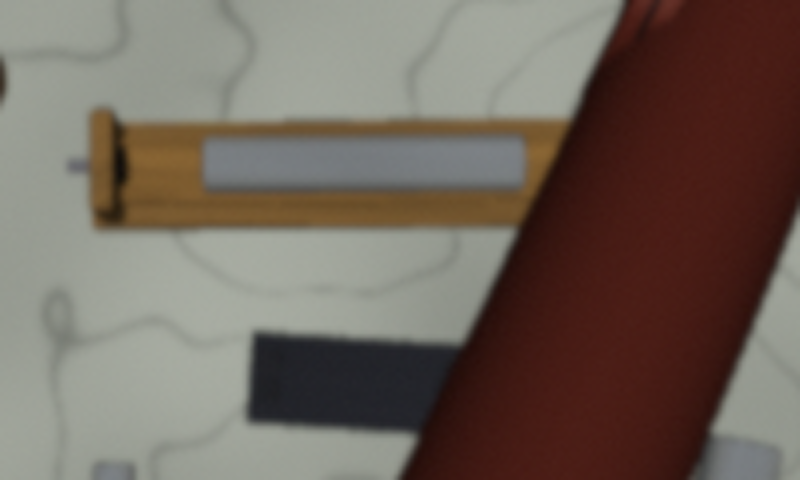

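The pin lies straight in the groove, clear of the stop, with its near end at crop x 203 and far end at 525 in the top view. The gripper is clear of it. Now the force-guarded push.

```bash
cat > push.py <<'E'
from h import *
x,z=.6044,.046
env.movel([x,-.145,.10],vel=.12); env.movel([x,-.145,z],vel=.08); env.hold(.2); f0=F(10); st()
y=-.145; log=[]; yc=None; fr=None; seat=None
def step(dy,n=3,v=.012):
    global y
    y+=dy; env.movel([x,y,z],vel=v); return -(F(n)-f0)[1]
while y<-.04:
    tr=0 if yc is None else y-yc
    p=step(.001 if (yc is None or tr<.031) else .0004); log.append((round(y*1e3,1),round(p,1)))
    if yc is None:
        if p>1.5: yc=y
        continue
    if tr>.006: fr=np.median([q for _,q in log[-12:]])
    if fr is None:
        if p>8: print("too stiff"); break
    elif p>fr+1.8:
        ps=[p]
        while ps[-1]<fr+4.9 and len(ps)<25:
            ps.append(step(.00012,4,.005))
            if ps[-1]<fr+1: break
        log.append(("fine",round(y*1e3,2),np.round(ps,1).tolist()))
        if ps[-1]>=fr+4.5: seat=y; break
print(log); print("yc",yc,"fr",fr,"seat",seat); st(); print("p",-(F(8)-f0)[1],"f0",f0)
E
python3 push.py
```

```text
18.98 [ 0.6046 -0.1449  0.0463] F [-0.39 -0.2  -0.6 ] T [-0.02 -0.04  0.03] gap -0.0002 gf 0.0
[(-144.0, np.float64(-0.8)), (-143.0, np.float64(-0.2)), (-142.0, np.float64(-0.8)), (-141.0, np.float64(-0.2)), (-140.0, np.float64(-0.2)), (-139.0, np.float64(-0.4)), (-138.0, np.float64(-0.2)), (-137.0, np.float64(-0.5)), (-136.0, np.float64(0.1)), (-135.0, np.float64(-0.2)), (-134.0, np.float64(-0.9)), (-133.0, np.float64(0.2)), (-132.0, np.float64(0.4)), (-131.0, np.float64(-0.1)), (-130.0, np.float64(-0.3)), (-129.0, np.float64(-0.3)), (-128.0, np.float64(-0.9)), (-127.0, np.float64(-0.0)), (-126.0, np.float64(-0.2)), (-125.0, np.float64(-0.3)), (-124.0, np.float64(0.1)), (-123.0, np.float64(-0.2)), (-122.0, np.float64(-0.8)), (-121.0, np.float64(0.1)), (-120.0, np.float64(-0.4)), (-119.0, np.float64(-0.2)), (-118.0, np.float64(-0.4)), (-117.0, np.float64(-0.0)), (-116.0, np.float64(1.1)), (-115.0, np.float64(2.5)), (-114.0, np.float64(2.8)), (-113.0, np.float64(2.8)), (-112.0, np.float64(2.9)), (-111.0, np.float64(2.8)), (-110.0, np.float64(3.8)), (-109.0, np.float64(3.8)), (-108.0, 
[... 1703 characters left out ...]
oat64(5.0)), (-67.2, np.float64(5.1)), (-66.8, np.float64(5.3)), (-66.4, np.float64(5.4)), (-66.0, np.float64(5.0)), (-65.6, np.float64(4.8)), (-65.2, np.float64(4.5)), (-64.8, np.float64(5.0)), (-64.4, np.float64(5.0)), (-64.0, np.float64(4.5)), (-63.6, np.float64(5.2)), (-63.2, np.float64(4.9)), (-62.8, np.float64(4.7)), (-62.4, np.float64(5.4)), (-62.0, np.float64(6.0)), (-61.6, np.float64(6.9)), ('fine', -60.28, [6.9, 7.1, 7.6, 8.0, 8.0, 8.5, 8.9, 8.5, 9.3, 9.8, 9.6, 10.4])]
yc -0.11499999999999996 fr 5.0 seat -0.06028000000000005
57.57 [ 0.6042 -0.0625  0.046 ] F [ -1.33 -10.33   1.9 ] T [-2.16  0.36  0.02] gap -0.0003 gf 5.3
p 10.583565464084453 f0 [ 0.14462337 -0.27464076 -0.01016591]
```

```bash
python3 - <<'E'
from h import *
env.hold(1.1); st()
env.movel([.6044,-.075,.046],vel=.03); env.movel([.6044,-.13,.046],vel=.1); env.movel([.6044,-.14,.14],vel=.15); st()
im=env.camera("side"); cv2.imwrite("pics/side3.png",cv2.resize(im[120:270,170:370],None,fx=4,fy=4,interpolation=cv2.INTER_CUBIC))
E
```

```text
58.8 [ 0.6042 -0.0625  0.046 ] F [ -1.27 -11.34   0.9 ] T [-2.21  0.34  0.07] gap 0.0001 gf 5.3
60.92 [ 0.604  -0.1394  0.1392] F [-0.43 -0.38 -1.14] T [-0.02 -0.02  0.  ] gap -0.0004 gf 0.0
```

View pics/side3.png

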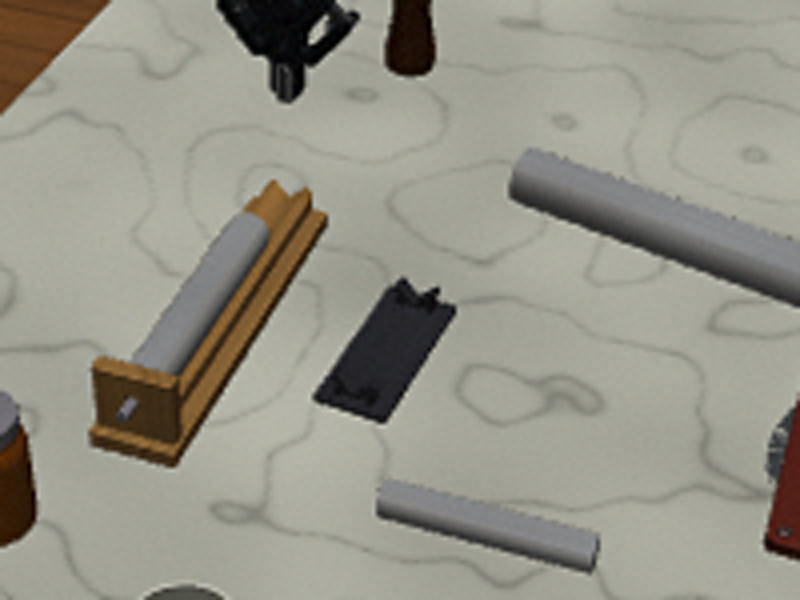

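The pin lies home against the stop (crop ~150,355), the stop is in its place, and the gripper is clear.

```bash
python3 -c "
from rig import env
print(env.close_job())"
```

```text
the job is handed in; nothing more can be done
None
```

I laid the pin in the groove about 6 cm short of the stop, slid it home on the buffer and held it there for just over a second at roughly 5 to 6 N above sliding friction; then I drew the arm clear and handed the job in at about 61 s, with the stop still in place and the mill, mug and jar never approached.

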